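Put the desk's devices on charge for the night

TASK

Put the four battery devices lying about the desk on charge, each centred on its own charger and standing or lying flat on it: the phone, screen up, lengthwise on the black bar-shaped pad, the earbud case on the white round puck, the mouse lengthwise on the silver oval dock with the black top, and the speaker upright on the blue round base. Set each one down gently without dropping it, and leave the calculator and the stapler where they are.

Things in the scene. Friction and masses are not known exactly. Their poses are not given: they have to be found in the camera images.
- phone: smartphone in an orange protective case, a flat rounded slab 132 x 64 x 12 mm lying screen up on the desk, the black screen framed by the orange rim; about 170 g. Origin: centre of its underside; x along its 132 mm length, y across its 64 mm width, z up out of the screen
- earbud_case: small white pebble-shaped charging case for earbuds, 60 x 48 x 26 mm, about 60 g, with a thin grey lid seam and a small steel hinge plate on one long side. Origin: centre of its underside; x along its 60 mm length, y across its 48 mm width (parallel sides from 5 to 20 mm up, best gripped there), z up
- mouse: black wireless computer mouse with a domed back and a grey wheel, 102 x 60 x 36 mm, about 110 g. Origin: centre of its underside; x along its 102 mm length towards the wheel end, y across its 60 mm width (upright sides up to 18 mm above its underside, best gripped there), z up. Either end may point either way on its dock
- speaker: portable speaker, an upright cylinder in blue fabric, 64 mm in diameter and 72 mm high (straight sides from 6 to 66 mm up), about 260 g, white plus sign on its blue top. Origin: centre of its underside; z up
- phone_charger: the phone's charger: black bar-shaped pad with a grey fabric top and a black ring mark in the middle, 120 x 58 mm, 10 mm high, fixed to the desk, with a small grey cable plug at its edge. Origin: centre of its underside; x along its 120 mm length, y across, z up; the phone lies on top of it, 10 mm above the desk, long side along x (either way round), and overhangs it by a few mm all round
- earbud_charger: the earbud case's charger: white round puck with a thin grey ring on top, 76 mm in diameter, 10 mm high, fixed to the desk, with a small grey cable plug at its edge. Origin: centre of its underside, z up; any heading of the case on it will do
- mouse_charger: the mouse's charger: silver-rimmed oval dock with a black rubber top, 116 x 70 mm, 8 mm high, fixed to the desk, with a small grey cable plug at its edge. Origin: centre of its underside; x along its 116 mm length, y across, z up; the mouse stands on top of it, 8 mm above the desk, long side along x (either way round)
- speaker_charger: the speaker's charger: bright blue round base with a black rubber middle and two brass contacts, 86 mm in diameter, flat top 12 mm high, fixed to the desk, with a small grey cable plug at its edge. Origin: centre of its underside, z up; any heading of the speaker on it will do
- calculator: pocket calculator, white with a display and rows of black and grey keys, 116 x 70 mm, 16 mm high over its keys, loose, to be left alone. Origin: centre of its underside; x along its 116 mm length, z up
- stapler: stapler with a black base and a red arm, 135 x 36 mm, 54 mm high, loose, to be left alone. Origin: centre of its underside; x along its 135 mm length, z up
Things that resemble listed ones, but are neither listed nor needed, are in the scene too. Several things have the shape of the speaker; the one meant has the colours described above.

How it is judged:
By the outcome, as a careful person would: the job done as asked, in the order asked, and still so for the second after the job is handed in, with the robot touching nothing.
It also fails if it takes over 112 s, if anything falls off the work surface, if the arm or the gripper's body presses on something with over 40 N, if the wrist force passes 120 N, or if a joint passes its speed limit or range.

ROBOT

A 6-joint arm with a two-finger parallel gripper is mounted at the origin on the work surface. World frame = base frame: x ahead of the robot, y to its left, z up, the work surface at z = 0. Lengths are in m, angles in rad, forces in N, time in s.
With the tool pointing down it reaches from about 0.15 to 0.775 m from the base axis. Payload 6.1 kg.
Tool frame: the origin (TCP) lies at the very end of the fingers, on their centre line; the grasp point (between the pads) lies 19 mm behind it; z points along the fingers, y is the line along which they close (so a half turn about z gives the same grasp; the last joint's range is limited). The gripper opens to 85 mm and grips with 20 to 120 N. Pads are 22 mm wide; open, the fingers measure 114 mm over their backs; the gripper's body (76 mm by 85 mm) begins 54 mm behind the grasp point. The pads swing forward as they close: fully open they stand 13 mm farther back than shut.
Start: joints at [1.166, 0.126, -0.04, 1.405, 0, 1.571], TCP at [0.207, 0.483, 0.231] pointing down, gripper open.
Joint ranges: [-2.72, 2.72], [-0.95, 1.95], [-1.27, 1.35], [-1.78, 2.02], [-1.46, 1.47], [-3.14, 3.14]. Speed limits (rad/s): [2.39, 2.39, 3.01, 3.14, 3.14, 3.14].

INTERFACE

Orientations are given as a unit quaternion [w, x, y, z].
In Python, from plant import r gives the robot as it stands. Calls block until the motion is done:
- r.move_to(position, orientation): joint-space move of the TCP to a pose.
- r.line_to(position, ori=None, v=0.15): straight line of the TCP; ori=None keeps the orientation; v is the mean speed in m/s.
- r.move_j(angles): joint-space move.
- r.move_gripper(opening, newtons=None): opening from 0.0 (shut) to 1.0 (fully open); newtons is the grip in N (None keeps the last); returns when the fingers have stopped.
- r.dwell(seconds).
- r.ik(position, orientation): joint angles nearest the present ones, or None.
- r.get_obs(): the state.
- r.snapshot(name): name is "scene" or "side" or "wrist"; returns the picture (400x640x3 uint8, red, green, blue); there is no depth.
- r.get_calibration(name): a dict with "fovy" (degrees; the focal length in pixels is half the picture's height over the tangent of half this angle, whatever the lens; pixels are square), "cx", "cy" (the principal point, pixels), "eye" and "attitude" of the camera in the world. Camera axes: x right, y down, z forward; pixel columns grow to the right and rows downward; lengths in m; the calibration is good to about 2 mm. A picture is of the moment at which its call begins: read the wrist's pose just before it. get_calibration takes no time and is no camera call; for the wrist camera it gives the pose at the moment of the call.
A pose or a line that the arm cannot do raises r.MotionError and nothing moves.
- r.hand_in(): hands the job in; it is judged then, once.
The state is a dict: "time": time; "qpos": joint angles; "qd": joint speeds; "tau": joint torques, N m; "tool_pos": TCP position; "ee_rot": TCP orientation; "ft_force": force on the tool from outside, world axes, zero at the start; "wrist_torque": the same for the moment, N m; "gripper_width": opening from 0.0 (shut) to 1.0 (fully open); "grasp_force": force on a finger pad.
Only numpy, scipy, OpenCV 4.12 (cv2) and the standard library are available. Lean on these libraries where they do the work, as an engineer would, in place of code of your own. Each camera call takes 0.05 s, during which the arm holds its last target. There are 200 camera calls.

## Working session

There is one attempt and no reset: what is moved stays moved. The work goes in short steps, each a Python script; the robot and the scene stay as the last script left them, time stands still between calls to the robot, and variables do not carry over. Pictures are saved under pics/ and viewed, at most 14 in all, crops included, and the job is handed in when it is done.

```bash
ls; mkdir -p pics; cat > h.py <<'E'
import numpy as np, cv2
from plant import r
from scipy.spatial.transform import Rotation as R
def save(img,name): cv2.imwrite('pics/'+name+'.png',img[:,:,::-1])
E
python3 - <<'E'
from h import *
for n in ['scene','side','wrist']:
    c=r.get_calibration(n); print(n,c)
    save(r.snapshot(n),n+'0')
o=r.get_obs();print(o['time'],o['tool_pos'],o['ee_rot'],o['ft_force'],o['gripper_width'])
E
```

```text
pics
scene {'fovy': 54.53644793388104, 'cx': 318.4840868641323, 'cy': 201.73448261106728, 'eye': array([0.76484756, 0.56495742, 0.94338105]), 'attitude': array([-0.07251871,  0.22561587,  0.93015243, -0.28045495])}
side {'fovy': 44.6794345285984, 'cx': 315.5186376430113, 'cy': 198.36198612622388, 'eye': array([ 0.11949535, -0.87520468,  1.1332663 ]), 'attitude': array([-0.34865943,  0.91992497, -0.1677426 ,  0.06353786])}
wrist {'fovy': 62.73730236982973, 'cx': 321.3813559715474, 'cy': 199.33989383975586, 'eye': array([0.13649022, 0.51203618, 0.37231473]), 'attitude': array([0.12644648, 0.82531192, 0.54406226, 0.08287203])}
0.15 [0.20665244 0.48226677 0.23068089] [-1.23883799e-04  2.01037590e-01  9.79583319e-01 -6.27253279e-04] [ 0.77027539  0.05018839 -0.12427012] 0.9992548570065432
```

View pics/scene0.png

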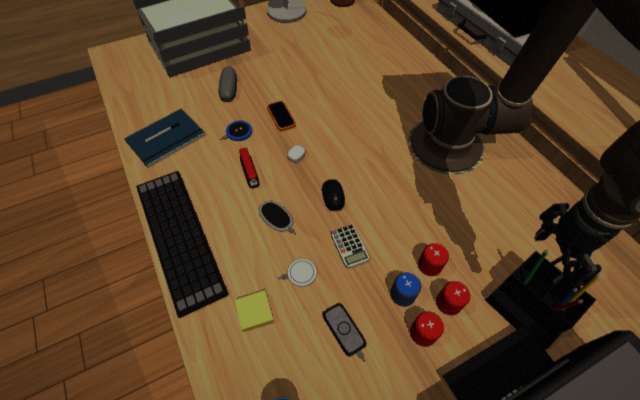

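View pics/side0.png

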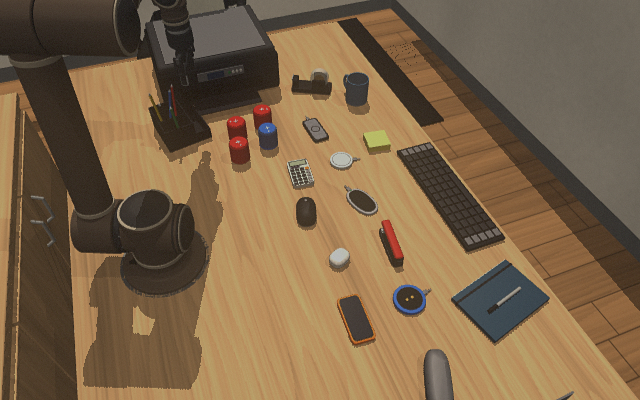

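The scene view shows the phone (281,115), earbud case (296,153), mouse (333,195) and blue speaker (406,288). The chargers are the bar (344,329), puck (302,272), oval dock (276,216) and blue base (238,130).

Lookalikes:
- **Speaker:** red cans at (433,258), (455,296) and (428,328).
- **Mouse:** grey case at (228,84).
- **Phone:** its own pad at (344,329).
- **Earbud case:** the white puck at (302,272).

```bash
cat >> h.py <<'E'
def ray(c,u,v):
    f=200/np.tan(np.radians(c['fovy'])/2)
    Q=R.from_quat(np.roll(c['attitude'],-1))
    return Q.apply([(u-c['cx'])/f,(v-c['cy'])/f,1.])
def back(c,u,v,z):
    d=ray(c,u,v); return c['eye']+d*(z-c['eye'][2])/d[2]
def proj(c,p):
    f=200/np.tan(np.radians(c['fovy'])/2)
    q=R.from_quat(np.roll(c['attitude'],-1)).inv().apply(np.array(p)-c['eye'])
    return np.array([c['cx'],c['cy']])+f*q[...,:2]/q[...,2:]
E
python3 - <<'E'
from h import *
c=r.get_calibration('scene');s=r.get_calibration('side')
for n,u,v,a,b,z in [('phone',281,115,355,319,.012),('pch',344,329,316,129,.01),('bud',296,153,339,257,.02),('puck',302,272,341,159,.01),('mouse',333,195,306,211,.025),('dock',276,216,362,201,.008),('spk',406,284,267,129,.072),('sch',238,130,409,299,.012),('r1',433,253,236,124,.072),('r2',455,291,262,111,.072),('r3',430,323,238,144,.072),('stap',249,167,391,243,.03),('calc',350,246,300,173,.016)]:
    print(n,back(c,u,v,z)[:2].round(3),back(s,a,b,z)[:2].round(3))
w=r.get_calibration('wrist'); o=r.get_obs()
T=R.from_quat(np.roll(o['ee_rot'],-1))
print('cam in tool',T.inv().apply(w['eye']-o['tool_pos']),(T.inv()*R.from_quat(np.roll(w['attitude'],-1))).as_matrix().round(3), ray(w,320,200))
E
```

```text
phone [ 0.423 -0.353] [ 0.419 -0.362]
pch [0.585 0.366] [0.587 0.36 ]
bud [ 0.453 -0.172] [ 0.452 -0.178]
puck [0.61 0.19] [0.611 0.189]
mouse [0.428 0.024] [0.421 0.006]
dock [0.6   0.004] [ 0.601 -0.004]
spk [0.414 0.355] [0.409 0.35 ]
sch [ 0.577 -0.354] [ 0.574 -0.359]
r1 [0.308 0.319] [0.318 0.411]
r2 [0.322 0.422] [0.42  0.447]
r3 [0.419 0.456] [0.299 0.312]
stap [ 0.606 -0.178] [ 0.603 -0.192]
calc [0.464 0.184] [0.46 0.17]
cam in tool [ 0.07621467 -0.00042735 -0.1417332 ] [[-0.    -0.954 -0.299]
 [ 1.    -0.001  0.001]
 [-0.001 -0.299  0.954]] [ 0.27456255 -0.12298544 -0.95368326]
```

View pics/wrist0.png

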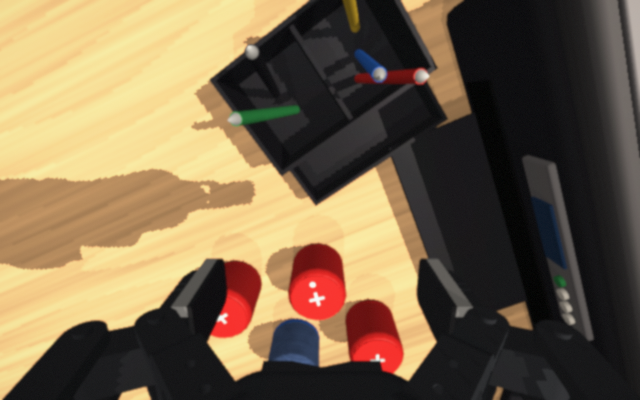

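```bash
cat >> h.py <<'E'
def q(phi): return np.array([0,np.cos(phi/2),np.sin(phi/2),0])
E
python3 - <<'E'
from h import *
import pickle
P=dict(phone=(.421,-.357,.012),pch=(.586,.363,.01),bud=(.453,-.175,.02),puck=(.61,.19,.01),mouse=(.425,.015,.02),dock=(.6,0,.008),spk=(.412,.353,.072),sch=(.576,-.356,.012))
out={}
for i,(p,phi,L) in enumerate([((.40,.30,.25),0,('pch','puck','spk')),((.40,.06,.25),0,('mouse','dock','puck')),((.37,-.27,.25),0,('phone','bud','sch'))]):
    r.move_to(p,q(phi)); c=r.get_calibration('wrist'); im=r.snapshot('wrist'); save(im,f'w{i}'); out[i]=c
    print(r.get_obs()['time'],{k:proj(c,P[k]).round() for k in L})
pickle.dump(out,open('cal.pkl','wb'))
E
```

```text
3.5917 {'pch': array([259., -17.]), 'puck': array([432., -45.]), 'spk': array([268., 165.])}
4.5917 {'mouse': array([362., 145.]), 'dock': array([381., -32.]), 'puck': array([190., -44.])}
9.175 {'phone': array([398., 120.]), 'bud': array([233.,  90.]), 'sch': array([408., -41.])}
```

```bash
python3 - <<'E'
from h import *
import pickle
P=dict(pch=(.586,.363,.01),puck=(.61,.19,.01),dock=(.6,0,.008),sch=(.576,-.356,.012))
out=pickle.load(open('cal.pkl','rb'))
for i,(p,L) in enumerate([((.50,.29,.25),('pch','puck')),((.50,.06,.25),('dock','puck')),((.50,-.30,.25),('sch',))]):
    r.move_to(p,q(0)); c=r.get_calibration('wrist'); im=r.snapshot('wrist'); save(im,f'w{i+3}'); out[i+3]=c
    print(r.get_obs()['time'],{k:proj(c,P[k]).round() for k in L})
pickle.dump(out,open('cal.pkl','wb'))
I=[cv2.imread(f'pics/w{i}.png') for i in range(6)]
Z=lambda i,y,x,h=200,w=300: cv2.resize(I[i][y:y+h,x:x+w],None,fx=2,fy=2,interpolation=cv2.INTER_CUBIC)
cv2.imwrite('pics/c_obj2.png',cv2.resize(I[2][0:220,140:540],None,fx=2,fy=2,interpolation=cv2.INTER_CUBIC))
cv2.imwrite('pics/m.png',np.vstack([np.hstack([Z(0,40,150,150,200),Z(1,40,260,150,200)]),np.hstack([Z(4,0,280,150,200),Z(5,0,240,150,200)])]))
cv2.imwrite('pics/c3.png',cv2.resize(I[3][0:200,180:580],None,fx=2,fy=2,interpolation=cv2.INTER_CUBIC))
E
```

```text
13.4583 {'pch': array([255.,  88.]), 'puck': array([414.,  64.])}
14.425 {'dock': array([377.,  74.]), 'puck': array([202.,  64.])}
19.1 {'sch': array([372.,  97.])}
```

View pics/c_obj2.png

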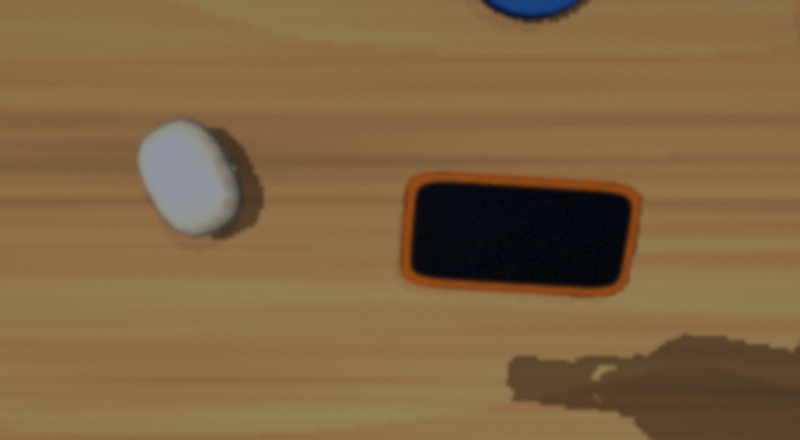

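View pics/m.png

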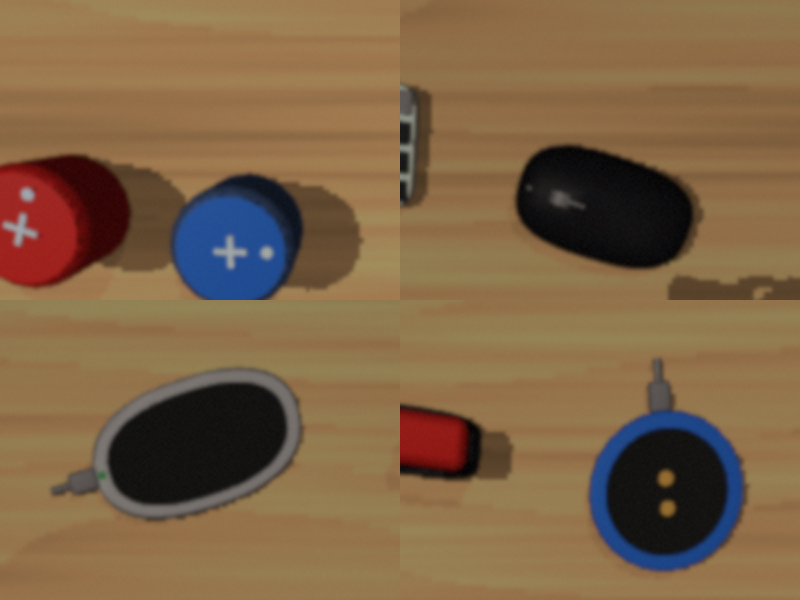

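View pics/c3.png

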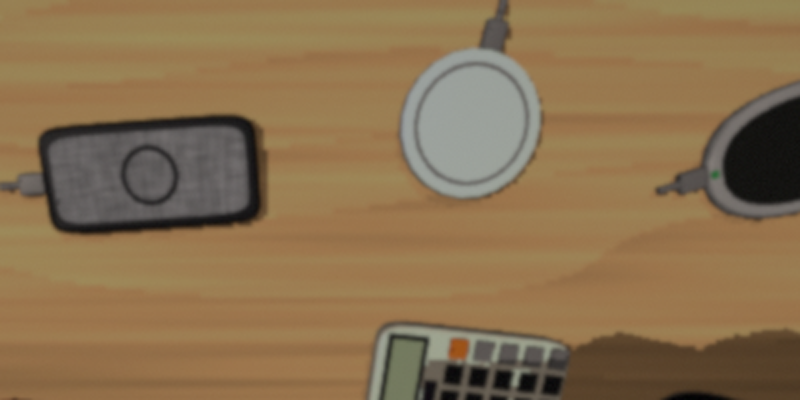

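Crops show:
- **Phone:** screen up with the orange rim, edges x 406–634 in the crop.
- **Earbud case:** at (190,178).
- **Blue can:** white plus at (230,252), next to a red can.
- **Mouse:** at (605,207), wheel end to the left.
- **Dock:** at (198,443).
- **Base:** contacts around (667,493).
- **Bar:** ring at (150,175).
- **Puck:** at (471,123).

Next I'll back-project the outlines and check their sizes.

```bash
python3 - <<'E'
from h import *
import pickle
C=pickle.load(open('cal.pkl','rb')); I={i:cv2.imread(f'pics/w{i}.png') for i in range(6)}
def fit(n,i,box,cond,z):
    x0,x1,y0,y1=box; im=I[i][y0:y1,x0:x1].astype(int); hsv=cv2.cvtColor(I[i][y0:y1,x0:x1],cv2.COLOR_BGR2HSV).astype(int)
    m=cond(im,hsv).astype(np.uint8); 
    ct=max(cv2.findContours(m,0,1)[0],key=cv2.contourArea)
    ct=cv2.convexHull(ct)[:,0]
    p=np.array([back(C[i],u+x0,v+y0,z)[:2] for u,v in ct])
    (cx,cy),s,a=cv2.minAreaRect((p*1000).astype(np.float32))
    if s[0]<s[1]: a+=90
    print(n,'c',round(cx/1000,4),round(cy/1000,4),'size',np.round(s,1),'ang(deg)',round((a+90)%180-90,1))
sat=lambda im,h:h[...,1]<70
# note: 'back-plane' heights: top plane for flat things, mid for others
fit('phone',2,(320,480,70,160),lambda im,h:(h[...,1]>195)|(h[...,2]<40),.012)
fit('bud',2,(195,290,45,130),lambda im,h:(h[...,1]<60)&(h[...,2]>90),.013)
fit('mouse',1,(310,420,105,180),lambda im,h:h[...,2]<55,.014)
fit('dockblk',4,(320,440,20,115),lambda im,h:h[...,2]<60,.008)
fit('dock',4,(325,440,20,115),lambda im,h:(h[...,2]<60)|(h[...,1]<60),.008)
fit('pch',3,(200,315,50,120),lambda im,h:(h[...,1]<70)|(h[...,2]<60),.010)
fit('puck',3,(378,455,26,110),lambda im,h:(h[...,1]<60)&(h[...,2]>100),.010)
fit('sch',5,(330,420,53,140),lambda im,h:((h[...,0]>100)&(h[...,0]<130)&(h[...,1]>120)),.012)
b=lambda n,i,u,v,z:print(n,back(C[i],u,v,z).round(4))
b('pch ring',3,180+75,87.5,.01);b('puck',3,180+235.7,61.7,.01);b('dock',4,280+98.8,72,.008);b('sch',5,240+133.5,96,.012);b('spk',0,265,166,.072)
b('puck from w4',4,202,64,.01)
print('phch dir',back(C[3],180+22.5,90.5,.01)-back(C[3],180+128.5,84,.01))
E
```

```text
phone c 0.4241 -0.3575 size [130.1  61.7] ang(deg) 86.5
bud c 0.4544 -0.1741 size [58.8 46.9] ang(deg) 27.3
mouse c 0.4249 0.0136 size [101.7  58.6] ang(deg) 72.2
dockblk c 0.6021 -0.0014 size [54.1 97.9] ang(deg) -72.8
dock c 0.6013 0.0013 size [ 67.9 118.3] ang(deg) -72.9
pch c 0.5859 0.364 size [ 56.  121.4] ang(deg) -86.4
puck c 0.6109 0.1888 size [75.5 72. ] ang(deg) 89.9
sch c 0.5764 -0.3568 size [82.7 82.4] ang(deg) 43.6
pch ring [0.5862 0.3627 0.01  ]
puck [0.6123 0.1879 0.01  ]
dock [ 0.6024 -0.0023  0.008 ]
sch [ 0.5771 -0.3577  0.012 ]
spk [0.4109 0.3556 0.072 ]
puck from w4 [0.6104 0.1894 0.01  ]
phch dir [-0.00667075  0.11720569  0.        ]
```

```bash
cat >> h.py <<'E'
D=np.radians
def st(t=''):
    o=r.get_obs(); print(t,'t',round(o['time'],2),'p',o['tool_pos'].round(4),'f',o['ft_force'].round(1),'w',round(o['gripper_width'],3),'g',round(o['grasp_force'],1)); return o
E
python3 - <<'E'
from h import *
x,y=.424,-.3575
r.move_gripper(.88)
r.move_to((x,y,.06),q(D(-93.5))); st()
r.line_to((x,y,.008),v=.1); o=st(); f0=o['ft_force'][2]
z=.008
while z>-.012:
    z-=.001; r.line_to((x,y,z),v=.03); o=r.get_obs()
    if abs(o['ft_force'][2]-f0)>2.5: break
st('contact?'); print(z)
E
```

```text
t 23.34 p [ 0.4241 -0.3575  0.0601] f [-0.6 -0.1 -0.6] w 0.879 g 0.0
 t 24.01 p [ 0.4242 -0.3576  0.0082] f [ 0.7 -0.6 -0.5] w 0.879 g 0.0
contact? t 28.51 p [ 0.4241 -0.3576 -0.0093] f [-1.4  2.2  5.9] w 0.881 g 2.8
-0.010000000000000002
```

```bash
python3 - <<'E'
from h import *
x,y=.424,-.3575
r.line_to((x,y,-.0045),v=.05)
r.move_gripper(0.5,35); st('grip')
r.line_to((x,y,.05),v=.12); st('up')
r.move_to((.5862,.3633,.10),q(D(-86.4))); st('over')
im=r.snapshot('wrist'); save(im,'hold1'); save(r.snapshot('scene')[200:400,180:500],'hs')
a=cv2.imread('pics/hold1.png');b=cv2.resize(cv2.imread('pics/hs.png'),(640,400));cv2.imwrite('pics/v1.png',np.vstack([a,b])[:, :][0:800:1]) ; cv2.imwrite('pics/v1.png',cv2.resize(np.hstack([a,b]),(800,250)))
E
```

```text
grip t 29.02 p [ 0.424  -0.3576 -0.0042] f [-0.5  0.4  4.8] w 0.739 g 39.0
up t 29.63 p [ 0.4237 -0.3573  0.0493] f [-0.8 -0.2 -2.3] w 0.739 g 38.7
over t 32.25 p [0.5867 0.3622 0.1   ] f [ 0.9 -0.2 -1.9] w 0.735 g 38.7
```

View pics/v1.png

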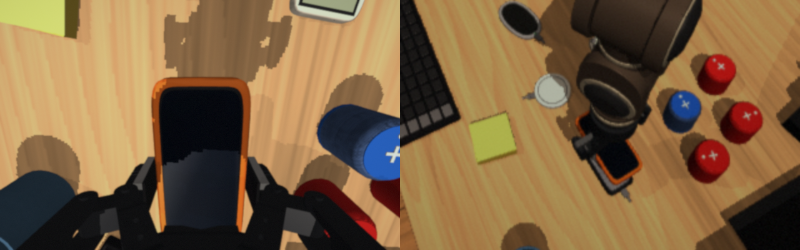

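The phone is held level (orange frame centred between the fingers) over the black bar. Lowering it now.

```bash
cat >> h.py <<'E'
def setdown(x,y,z0,zmin,step=.0007,df=1.3):
    r.line_to((x,y,z0+.02),v=.15); r.line_to((x,y,z0),v=.04); r.dwell(.1); f0=st('pre')['ft_force'][2]; z=z0
    while z>zmin:
        z-=step; r.line_to((x,y,z),v=.03)
        if r.get_obs()['ft_force'][2]-f0>df: break
    st('down'); return z
E
python3 - <<'E'
from h import *
x,y=.5862,.3633
z=setdown(x,y,.009,.004)
r.move_gripper(.9); st('open')
r.line_to((x,y,.09),v=.2)
r.move_to((.45,.30,.23),q(0)); c=r.get_calibration('wrist'); save(r.snapshot('wrist'),'p1')
im=cv2.imread('pics/p1.png'); print(proj(c,[.586,.363,.022]))
u,v=proj(c,[.586,.363,.022]).astype(int); cv2.imwrite('pics/p1c.png',cv2.resize(im[max(0,v-70):v+70,max(0,u-100):u+100],None,fx=3,fy=3)); st()
E
```

```text
pre t 33.73 p [0.5864 0.3634 0.0093] f [-0.1  0.9 -1.8] w 0.738 g 38.7
down t 34.98 p [0.5863 0.3634 0.0058] f [-1.1 -0.2  1.7] w 0.738 g 39.0
open t 35.27 p [0.5863 0.3634 0.0055] f [0.1 0.6 0.2] w 0.901 g 0.0
[254.96199303  31.20088523]
 t 37.22 p [0.45   0.3    0.2288] f [ 0.1 -0.1  0.2] w 0.895 g 0.0
```

View pics/p1c.png

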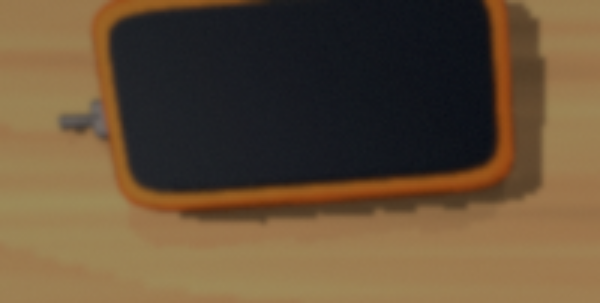

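The phone lies flat and square on its pad, plug at the left edge, nothing of the pad showing. Next is the earbud case.

```bash
python3 - <<'E'
from h import *
x,y=.4544,-.1741; Q=q(D(27.3))
r.move_gripper(.80)
r.move_to((x,y,.07),Q); r.line_to((x,y,.002),v=.12); st('at')
r.move_gripper(.3,25); st('grip')
r.line_to((x,y,.07),v=.15); st('up')
x,y=.6112,.1888
r.move_to((x,y,.07),Q)
setdown(x,y,.0155,.008)
r.move_gripper(.78); st('open')
r.line_to((x,y,.09),v=.2); 
r.move_to((.47,.12,.23),q(0)); c=r.get_calibration('wrist'); save(r.snapshot('wrist'),'p2')
im=cv2.imread('pics/p2.png'); u,v=proj(c,[x,y,.02]).astype(int); print(u,v); cv2.imwrite('pics/p2c.png',cv2.resize(im[max(0,v-70):v+70,max(0,u-100):u+100],None,fx=3,fy=3)); st()
E
```

```text
at t 42.2 p [ 0.4547 -0.1742  0.0024] f [ 0.1 -0.4 -0.1] w 0.797 g 0.0
grip t 42.52 p [ 0.4553 -0.1744  0.0031] f [-0.9  0.9  6. ] w 0.554 g 26.5
up t 43.12 p [ 0.4541 -0.174   0.0694] f [-0.4 -0.  -0.8] w 0.555 g 25.8
pre t 45.72 p [0.6114 0.1889 0.0158] f [-0.2  0.5 -0.5] w 0.558 g 25.8
down t 46.72 p [0.6112 0.1888 0.0132] f [-1.8 -0.6  4.6] w 0.555 g 26.4
open t 47.04 p [0.6112 0.1888 0.0124] f [ 0.3 -0.2 -0. ] w 0.779 g 0.0
249 26
 t 52.43 p [0.47   0.12   0.2299] f [ 0.  -0.3 -0.5] w 0.78 g 0.0
```

View pics/p2c.png

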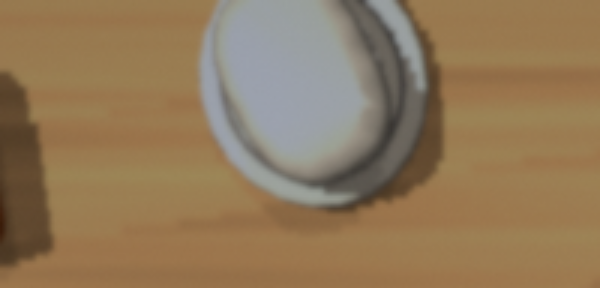

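The earbud case lies flat and about centred on the puck; its offset to the upper left is parallax. Now the mouse.

```bash
python3 - <<'E'
from h import *
x,y=.4249,.0136
r.move_gripper(.90)
r.move_to((x,y,.07),q(D(72.2))); r.line_to((x,y,.0005),v=.12); st('at')
r.move_gripper(.4,30); st('grip')
r.line_to((x,y,.07),v=.15); st('up')
x,y=.602,-.001
r.move_to((x,y,.07),q(D(107.2)))
setdown(x,y,.0115,.005)
r.move_gripper(.88); st('open')
r.line_to((x,y,.09),v=.2); 
c=r.get_calibration('scene'); save(r.snapshot('scene'),'s2'); st()
a=cv2.imread('pics/s2.png')[100:380,200:440]; cv2.imwrite('pics/s2c.png',cv2.resize(a,None,fx=2,fy=2))
E
```

```text
at t 57.41 p [0.4253 0.0136 0.0009] f [ 0.   0.4 -0.6] w 0.897 g 0.0
grip t 57.7 p [0.4258 0.0136 0.0015] f [-0.8  0.3  5.7] w 0.691 g 33.3
up t 58.32 p [0.4245 0.0136 0.0694] f [-0.5 -0.1 -1.5] w 0.692 g 32.6
pre t 60.22 p [ 0.6022 -0.001   0.0117] f [ 0.3 -0.5 -1.7] w 0.694 g 32.7
down t 60.97 p [ 0.6021 -0.001   0.0096] f [-0.3 -0.3  0.1] w 0.695 g 32.9
open t 61.27 p [ 0.6021 -0.001   0.0094] f [-0.4 -1.   0.4] w 0.881 g 0.0
 t 61.88 p [ 0.6014 -0.001   0.0889] f [ 0.6 -0.6  0.7] w 0.879 g 0.0
```

View pics/s2c.png

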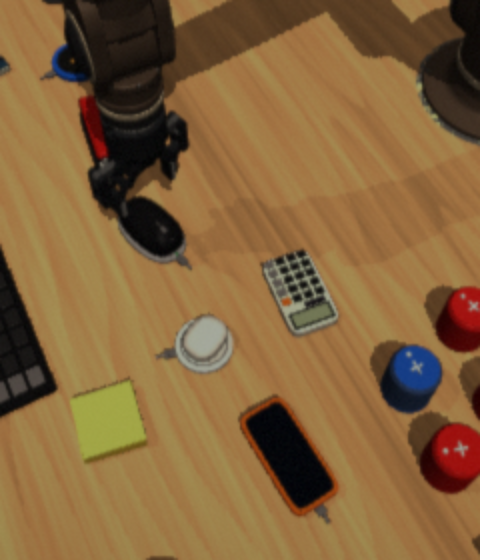

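Mouse, case and phone are all on their chargers. The blue can with the white plus is untouched at crop pixel (411,375), with its red neighbours beside it. Now the speaker, with the fingers aligned to the gap between the two red cans.

```bash
python3 - <<'E'
from h import *
x,y=.411,.355; Q=q(D(25))
r.move_gripper(.95)
r.move_to((x,y,.13),Q); r.line_to((x,y,.030),v=.12); st('at')
r.move_gripper(.5,45); st('grip')
r.line_to((x,y,.15),v=.15); st('up')
x,y=.5768,-.357
r.move_to((x,y,.15),Q)
setdown(x,y,.0455,.038)
r.move_gripper(.92); st('open')
r.line_to((x,y,.16),v=.2)
r.move_to((.46,-.20,.25),q(0)); st()
c=r.get_calibration('wrist'); a=r.snapshot('wrist'); b=r.snapshot('scene'); save(a,'p4'); save(b,'s4')
print(proj(c,[x,y,.084]),proj(c,[x,y,.012]),proj(r.get_calibration('scene'),[x,y,.084]))
cv2.imwrite('pics/f.png',cv2.resize(np.hstack([a[:200,240:560],b[80:380,200:480][::1]]) if 0 else np.vstack([cv2.resize(a[:200,280:600],(640,400))]),None,fx=1,fy=1)[:,:,::-1])
cv2.imwrite('pics/f2.png',cv2.resize(b[90:380,200:500],None,fx=2,fy=2)[:,:,::-1])
E
```

```text
at t 66.53 p [0.4114 0.3553 0.0307] f [ 0.7 -0.4  0.5] w 0.949 g 0.0
grip t 66.84 p [0.4117 0.3558 0.0314] f [-0.4  0.4  5.4] w 0.733 g 50.0
up t 67.79 p [0.4105 0.3546 0.1489] f [-0.5 -0.5 -2.9] w 0.739 g 49.6
pre t 73.4 p [ 0.577  -0.3571  0.0458] f [-0.7  0.3 -1.6] w 0.735 g 49.7
down t 74.4 p [ 0.5769 -0.3571  0.0435] f [-1.6  0.3  5.5] w 0.739 g 50.2
open t 74.71 p [ 0.5769 -0.357   0.0425] f [-0.6 -0.7  0.9] w 0.921 g 0.0
 t 76.31 p [ 0.4602 -0.2003  0.2488] f [1.  0.3 0.1] w 0.918 g 0.0
[504.62801794  47.24415851] [468.6241992   56.86592507] [233.95595727 113.0114624 ]
```

View pics/f.png

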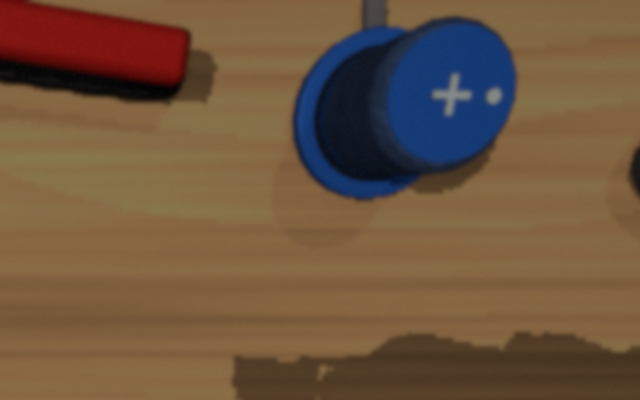

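View pics/f2.png

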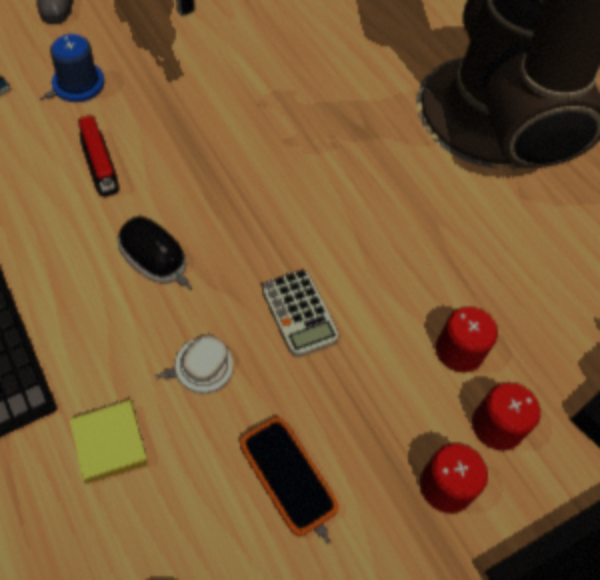

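Speaker stands upright on its base: plus at wrist pixel (506,47), expected (505,47). One last check of the mouse and case centring.

```bash
python3 - <<'E'
from h import *
r.move_to((.52,.08,.25),q(0)); st()
c=r.get_calibration('wrist'); a=r.snapshot('wrist').copy()
def draw(x,y,z,hl,hw,ang,col):
    t=np.linspace(0,2*np.pi,60); p=np.c_[hl*np.cos(t),hw*np.sin(t)]@np.array([[np.cos(ang),np.sin(ang)],[-np.sin(ang),np.cos(ang)]])
    A=cv2.resize
    return proj(c,np.c_[p+[x,y],np.full(60,z)])
b=cv2.resize(a[:200,140:500],None,fx=2.2,fy=2.2)
for args in [(.602,-.001,.022,.051,.030,D(107.2)),(.6112,.1888,.023,.030,.024,D(27.3)),(.602,-.001,.008,.058,.035,D(107.2)),(.6112,.1888,.01,.038,.038,0)]:
    p=((draw(*args,0)-[140,0])*2.2).astype(int); cv2.polylines(b,[p.reshape(-1,1,2)],True,(0,255,0),1)
save(b,'chk')
E
```

```text
t 81.11 p [0.52   0.0799 0.25  ] f [-0.1 -0.7 -0.3] w 0.92 g 0.0
```

View pics/chk.png

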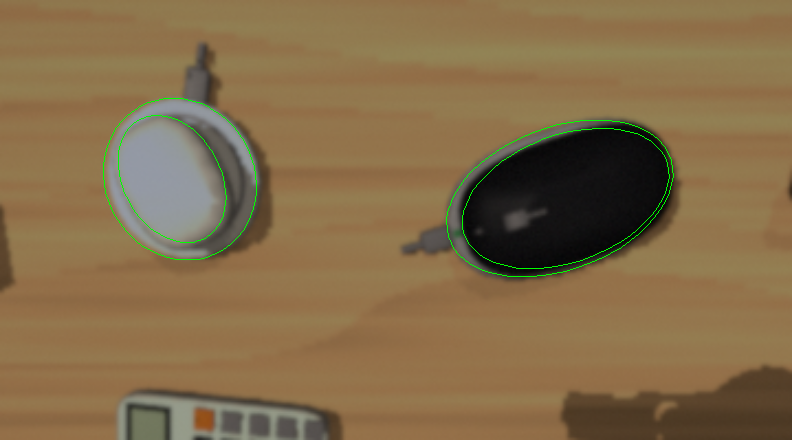

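The case (172,180) and mouse (567,198) both match the predicted centred outlines, so I'm handing in.

```bash
python3 -c "
from plant import r
print(r.hand_in())"
```

```text
the job is handed in; nothing more can be done
None
```

All four devices are on their chargers, the calculator and stapler were not touched, and the job is handed in at about 81 s of the 112 s allowed; no verdict came back.

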